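Lay up two breakfast trays

ROBOT

A 6-joint arm with a two-finger parallel gripper is mounted at the origin on the work surface. World frame = base frame: x ahead of the robot, y to its left, z up, the work surface at z = 0. Lengths are in m, angles in degrees, forces in N, time in s.
With the tool pointing down it reaches from about 0.325 to 0.775 m from the base axis. Payload 9.3 kg.
Tool frame: the origin (TCP) lies at the very end of the fingers, on their centre line; the grasp point (between the pads) lies 19 mm behind it; z points along the fingers, y is the line along which they close (so a half turn about z gives the same grasp; the last joint's range is limited). The gripper opens to 85 mm and grips with 20 to 120 N. Pads are 22 mm wide; open, the fingers measure 114 mm over their backs; the gripper's body (76 mm by 85 mm) begins 54 mm behind the grasp point. The pads swing forward as they close: fully open they stand 13 mm farther back than shut.
Start: joints at [57.892, 14.817, 1.232, 76.415, 0, 81.257], TCP at [0.218, 0.505, 0.195] pointing down, gripper open.
Joint ranges: [-174.27, 174.27], [-52.1, 104.24], [-59.71, 78.15], [-110.17, 111.67], [-87.03, 83.33], [-180, 180]. Speed limits (degrees/s): [127.2, 127.2, 159.86, 180, 180, 180].

INTERFACE

Orientations are given as [roll, pitch, yaw] about the fixed x, y, z axes, in that order (R = Rz(yaw) Ry(pitch) Rx(roll)).
In Python, from bench import r gives the robot as it stands.
- The arm moves only by the shell command python3 -m inch 'ROWS'. ROWS is a JSON object whose one key "targets" holds one flat list of numbers, 7 for each row, row after row: the shift along the tool's x, y, z in units of 50 mm (1.0 is 50 mm), then the turn, a rotation vector about the tool's x, y, z in units of 8 degrees (1.0 is 8 degrees), then the opening, from -1 (shut) to 1 (fully open). A call has 1 to 10 rows; each row shifts and turns the commanded pose from where the row before left it, along the tool's axes as they then stand; what a row does not reach is not made up. A row lasts 1/10 s, in which the tool goes at most 50 mm and 8.59 degrees, less where a joint would pass 70% of its speed; a pose out of reach is approached as far as the arm can. A call is refused whole if a number of a shift passes 1 or a number of a turn 1, either way. A call with a gripper value outside its range is refused whole. The fingers move at their own pace and stop on an object; the grip force is fixed at half the most. Time passes only in rows, so rows that do not move let the fingers close. It gives the time, the measured TCP pose, the force, the opening and the grip force at its end, in the units of the state.
- r.state(): the state, without advancing time (a new reading comes with each control period).
- r.get_image(name): name is "side" or "top"; returns a dict with "image" (384x512x3 uint8, red, green, blue), "range_z" (384x512 float32, m along the optical axis (not along the pixel's ray), 0 where there is no reading), "K" (3x3 intrinsics, pixels), "eye" and "orientation" of the camera in the world. Camera axes: x right, y up, looking along -z (the intrinsics and any distortion apply to the point x, -y, -z); pixel columns grow to the right and rows downward; lengths in m; the calibration is good to about 2 mm. A picture is of the moment at which its call begins.
- r.job_done(): hands the job in; it is judged then, once.
The state is a dict: "time_s": time; "q": joint angles; "qvel": joint speeds; "joint_efforts": joint torques, N m; "position": TCP position; "orientation": TCP orientation; "force": force on the tool from outside, world axes, zero at the start; "ft_torque": the same for the moment, N m; "opening": finger opening in m; "grip_force": force on a finger pad.
Only numpy, scipy, OpenCV 4.12 (cv2) and the standard library are available. Lean on these libraries where they do the work, as an engineer would, in place of code of your own. Each camera call takes 0.05 s, during which the arm holds its last target. There are 200 camera calls.

TASK

Lay up the two breakfast trays: the blue beaker and the honey (yellow lid) go on the white tray, the orange beaker and the strawberry jam (red lid) on the purple tray, each beaker standing upright in its tray's larger round well and each jar in the smaller one. Take the beakers off the nested stack one at a time from the top, without pulling the next one up with it, and set everything down gently. The grey beaker, the green-lidded jar and the mug stay standing where they are.

Things in the scene. Friction and masses are not known exactly. Their poses are not given: they have to be found in the camera images.
- tray_white: white breakfast tray, slab 125 (its x) by 240 (its y) by 18 mm with a rounded edge 4 mm wider all round, loose on the worktop, 0.5 kg. Two round wells 7 mm deep (floor 11 mm above the underside): the larger, 70 mm across, for the beaker, centre at x 0, y +58 mm; the smaller, 60 mm across, for the jar, centre at x 0, y -58 mm. Origin: centre of underside, z up.
- tray_purple: purple breakfast tray, slab 125 (its x) by 240 (its y) by 18 mm with a rounded edge 4 mm wider all round, loose on the worktop, 0.5 kg. Two round wells 7 mm deep (floor 11 mm above the underside): the larger, 70 mm across, for the beaker, centre at x 0, y +58 mm; the smaller, 60 mm across, for the jar, centre at x 0, y -58 mm. Origin: centre of underside, z up.
- beaker_blue: blue plastic beaker, 90 mm high, open, round: foot 44 mm across, tapering out to a straight band (top 23 mm) 62 mm across; wall 3 mm, inner floor 26 mm above the foot. Origin: centre of underside, z up. At the start top of a nested stack of three: stands on the orange one's inner floor, 2.5 mm play all round, top 26 mm clear above the orange rim; rim 142 mm above the worktop. 60 g.
- beaker_orange: orange plastic beaker, 90 mm high, open, round: foot 50 mm across, tapering out to a straight band (top 23 mm) 68 mm across; wall 3 mm, inner floor 26 mm above the foot. Origin: centre of underside, z up. At the start middle of the stack, resting on the grey one's inner floor with 2.5 mm play; its top 26 mm stand clear above the grey rim, its rim is 116 mm above the worktop. 70 g.
- beaker_grey: light grey plastic beaker, 90 mm high, open, round: foot 56 mm across, tapering out to a straight band (top 23 mm) 74 mm across; wall 3 mm, inner floor 26 mm above the foot. Origin: centre of underside, z up. Bottom of the stack, stands on the worktop and is to stay. 75 g.
- jar_yellow: small closed portion jar with a yellow lid (honey), 54 mm high, straight and round, body 44 mm, lid 45 mm across and 14 mm tall, about 0.1 kg. Origin: centre of the underside; z up. Stands on the worktop at the start. 
- jar_red: small closed portion jar with a red lid (strawberry jam), 54 mm high, straight and round, body 44 mm, lid 45 mm across and 14 mm tall, about 0.1 kg. Origin: centre of the underside; z up. Stands on the worktop at the start. 
- jar_green: small closed portion jar with a green lid (mint jelly), 54 mm high, straight and round, body 44 mm, lid 45 mm across and 14 mm tall, about 0.1 kg. Origin: centre of the underside; z up. Stands on the worktop at the start. It is to stay.
- mug: white ceramic mug, 80 mm across, 90 mm high, 0.32 kg, with a handle that reaches 37 mm out on its +y side. Origin: centre of the underside; z up. It is to stay.
Not all that is in view belongs to the job. What is shaped like the beaker_blue but brown or pink is not meant. Of the things shaped like the beaker_orange, the orange one is meant.

How it is judged:
By the outcome, as a careful person would: the job done as asked, in the order asked, and still so for the second after the job is handed in, with the robot touching nothing.
It also fails if it takes over 112 s, if anything falls off the work surface, if the arm or the gripper's body presses on something with over 40 N, if the wrist force passes 120 N, or if a joint passes its speed limit or range.

## Working session

There is one attempt and no reset: what is moved stays moved. The work goes in short steps, Python scripts to look and compute and a shell command to move; the robot and the scene stay as the last step left them, time stands still between calls to the robot, and variables do not carry over. Pictures are saved under pics/ and viewed, at most 14 in all, crops included, and the job is handed in when it is done.

```bash
ls; mkdir -p pics; python3 - <<'E'
from bench import r
import cv2,numpy as np
print(r.state())
for n in("top","side"):
    d=r.get_image(n); cv2.imwrite(f"pics/{n}0.png",d["image"][:,:,::-1]); np.savez(f"{n}0.npz",**d)
    print(n,d["K"],d["eye"],d["orientation"],[k for k in d])
E
```

```text
pics
{'time_s': 0.0, 'q': array([5.78921443e+01, 1.48507484e+01, 1.18865367e+00, 7.64123650e+01,
       8.11429934e-04, 8.12563483e+01]), 'qvel': array([ 0.12614543,  0.00187842, -0.03306462,  0.06094995, -0.01240492,
        0.0405796 ]), 'joint_efforts': array([-1.90254315e-03, -5.55643523e+01,  3.44531500e+01,  1.36727604e-02,
       -3.07441524e-04,  5.68066127e-07]), 'position': array([0.21795063, 0.50463242, 0.19445871]), 'orientation': array([-1.79926529e+02, -1.21209107e-02,  1.56635788e+02]), 'force': array([ 0.47714845,  0.16227947, -0.31128438]), 'ft_torque': array([-0.01547414,  0.04403979,  0.04281588]), 'grip_force': 0.0, 'opening': 0.08523773829940694}
top [[409.78727121   0.         260.09516209]
 [  0.         409.78727121 199.01691382]
 [  0.           0.           1.        ]] [ 0.5185658  -0.01913725  1.07511241] [ 6.33032742e+00  8.83717643e-02 -9.10309851e+01] ['image', 'range_z', 'K', 'eye', 'orientation']
side [[349.57769199   0.         252.81236161]
 [  0.         349.57769199 192.17303638]
 [  0.           0.           1.        ]] [ 0.251391   -0.49775007  0.62086915] [ 48.74160762  -0.97496583 -37.05636171] ['image', 'range_z', 'K', 'eye', 'orientation']
```

View pics/top0.png

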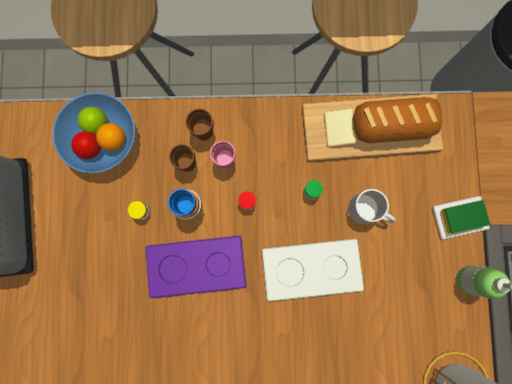

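View pics/side0.png

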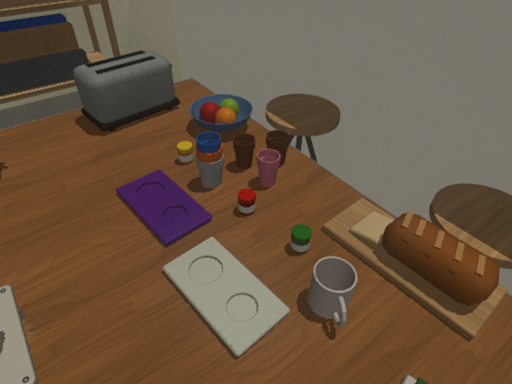

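Top view: yellow lid (137,210), stack (184,204), red lid (247,201), green lid (314,189), mug (371,206). The purple tray's larger well is at (173,269), the white one's at (290,272). The larger wells point image-left, which is about world +y.

```bash
cat > h.py <<'E'
import numpy as np,cv2
from scipy.spatial.transform import Rotation as R
def cloud(d):
    K=d["K"];z=d["range_z"].astype(float);v,u=np.mgrid[:384,:512]
    p=np.stack([(u-K[0,2])/K[0,0]*z,-(v-K[1,2])/K[1,1]*z,-z],-1)
    w=p@R.from_euler('xyz',d["orientation"],degrees=True).as_matrix().T+d["eye"]
    w[z<=0]=np.nan; return w
def onplane(d,uv,h):
    K=d["K"];uv=np.atleast_2d(uv).astype(float)
    p=np.stack([(uv[:,0]-K[0,2])/K[0,0],-(uv[:,1]-K[1,2])/K[1,1],-np.ones(len(uv))],-1)
    w=p@R.from_euler('xyz',d["orientation"],degrees=True).as_matrix().T
    return d["eye"]+w*((h-d["eye"][2])/w[:,2])[:,None]
def box(w,c,rad): return np.hypot(w[...,0]-c[0],w[...,1]-c[1])<rad
def circ(xy):
    (c,rr)=cv2.minEnclosingCircle((xy*1000).astype(np.float32)); return np.round(c,1),round(rr*2,1)
E
cat > m.py <<'E'
from h import *
for n in("top","side"):
    d=dict(np.load(f"{n}0.npz"));w=cloud(d);hsv=cv2.cvtColor(d["image"],cv2.COLOR_RGB2HSV);H,S,V=cv2.split(hsv)
    print(n)
    if n=="top":
        C={k:onplane(d,p,h)[0] for k,p,h in(("yel",(137,210),.054),("red",(247,201),.054),("grn",(314,189),.054),("stack",(184,204),.142),("mug",(371,206),.09),("brownA",(200,124),.09),("brownB",(183,158),.09),("pink",(223,154),.09))}
    for k,c in C.items():
        h={"stack":.142,"mug":.09,"brownA":.09,"brownB":.09,"pink":.09}.get(k,.054)
        q=w[box(w,c,.05 if k=="stack" else .045)&(abs(w[...,2]-h)<(.006))]
        if len(q)>8: print(k,circ(q[:,:2]),q.mean(0).round(4),len(q), 'zmax',np.nanmax(w[box(w,c,.04)][:,2]).round(4))
    # trays
    for k,m in(("purple",(H>125)&(H<150)&(S>120)),("white",(S<60)&(V>130))):
        m=m&(w[...,2]<.03)&(w[...,2]>.004)&(w[...,0]<.6)&(abs(w[...,1])<.4)
        if n=="side" and k=="white": m&=(w[...,0]>.25)
        m=cv2.morphologyEx(m.astype(np.uint8),cv2.MORPH_OPEN,np.ones((3,3)))
        cs,_=cv2.findContours(m,cv2.RETR_EXTERNAL,cv2.CHAIN_APPROX_NONE);c=max(cs,key=cv2.contourArea)
        P=onplane(d,c[:,0],.016)[:,:2]
        print(k,cv2.minAreaRect((P*1000).astype(np.float32)))
        mm=np.zeros_like(m);cv2.drawContours(mm,[c],-1,1,-1)
        zz=w[...,2][mm>0];print(' z pct',np.nanpercentile(zz,[5,25,50,75,95]).round(4))
        # wells by depth
        zt=np.nanmedian(w[...,2][mm>0]); mw=((w[...,2]<zt-.0035)&(cv2.erode(mm,np.ones((7,7)))>0)).astype(np.uint8)
        nn,lab,st,ce=cv2.connectedComponentsWithStats(mw)
        for i in range(1,nn):
            if st[i,4]>60:
                q=w[lab==i];print('  well',circ(q[:,:2]),q.mean(0).round(4),st[i,4],ce[i].round(1))
E
python3 m.py
```

```text
top
yel (array([610.3, 289.3]), 44.8) [0.61   0.2887 0.0537] 254 zmax 0.0596
red (array([629.8,  12.9]), 44.3) [0.6299 0.013  0.0538] 243 zmax 0.0592
grn (array([ 655.9, -156. ]), 45.0) [ 0.6549 -0.1556  0.0535] 242 zmax 0.0585
stack (array([618.2, 160.6]), 62.3) [0.6184 0.1596 0.1413] 128 zmax 0.1465
mug (array([ 607.6, -290.3]), 81.1) [ 0.6079 -0.2912  0.0893] 191 zmax 0.0952
brownA (array([823. , 128.1]), 68.6) [0.8235 0.1288 0.0887] 130 zmax 0.0929
brownB (array([736.1, 170.7]), 62.3) [0.7356 0.1706 0.089 ] 115 zmax 0.0938
pink (array([742.6,  70. ]), 62.7) [0.7438 0.0693 0.0888] 113 zmax 0.0934
purple ((466.1865539550781, 149.24044799804688), (131.1546173095703, 245.22332763671875), 5.099110126495361)
 z pct [0.0094 0.0147 0.0171 0.0186 0.0206]
  well (array([469.6,  92.4]), 60.9) [0.47   0.0915 0.0105] 391 [218.  264.3]
  well (array([458.9, 207.3]), 71.4) [0.4598 0.2073 0.0105] 542 [172.9 269.1]
white ((452.4757385253906, -149.47512817382812), (132.40196228027344, 247.10426330566406), 5.054220199584961)
 z pct [0.0094 0.0147 0.0172 0.0187 0.0207]
  well (array([ 456. , -209.8]
[... 663 characters left out ...]
0932
pink (array([741.5,  71.7]), 65.4) [0.7416 0.0711 0.0887] 145 zmax 0.0932
purple ((465.447021484375, 149.0291748046875), (131.56651306152344, 251.5909423828125), 5.086286544799805)
 z pct [0.0119 0.0175 0.019  0.0199 0.021 ]
  well (array([461.6, 213. ]), 68.6) [0.4613 0.2131 0.0126] 344 [149.7 190.8]
  well (array([471.8,  96.8]), 58.9) [0.4714 0.0974 0.0125] 313 [173.8 214.4]
white ((453.350830078125, -147.92242431640625), (129.5617218017578, 246.78929138183594), 5.00441312789917)
 z pct [0.0118 0.0176 0.019  0.0198 0.0209]
  well (array([447.8, -87.8]), 69.4) [ 0.4476 -0.0881  0.0125] 691 [204.9 269.6]
  well (array([ 458.1, -204.5]), 59.2) [ 0.458  -0.2043  0.0124] 674 [241.2 307.3]
```

```bash
python3 -m inch '{"targets":[0,0,-0.3,0,0,-0.98,1, 0,0,-0.3,0,0,-0.98,1, 0,0,-0.3,0,0,-0.97,1, -0.5,-0.43,0,0,0,0,1, -0.6,-0.5,0,0,0,0,1, -0.6,-0.5,0,0,0,0,1, -0.6,-0.5,0,0,0,0,1, -0.6,-0.5,0,0,0,0,1, -0.6,-0.5,0,0,0,0,1, -0.6,-0.5,0,0,0,0,1]}'; python3 -c "
from bench import r;s=r.state();print(s['position'],s['orientation'],s['q'])"
```

```text
time_s: 1.1
position: [0.4243, 0.3324, 0.2398]
orientation: [-180.0, -0.0, -179.9]
force: [0.1, -0.5, -0.7]
opening: 0.0853
grip_force: 0.0
[0.42428585 0.33241404 0.23984761] [-1.79988491e+02 -2.31847256e-02 -1.79923267e+02] [2.91540160e+01 1.32494881e+01 5.56995946e+00 8.23463272e+01
 1.20915794e-03 2.90772805e+01]
```

```bash
python3 -m inch '{"targets":[-0.6,-0.53,0,0,0,0,1, -0.6,-0.53,0,0,0,0,1, -0.6,-0.53,0,0,0,0,1, -0.6,-0.53,0,0,0,0,1, -0.6,-0.53,0,0,0,0,1, -0.5,-0.45,0,0,0,0,1, -0.37,-0.33,0,0,0,0,1, 0,0,0,0,0,0,1]}'
```

```text
time_s: 1.9
position: [0.6189, 0.16, 0.2384]
orientation: [-180.0, -0.1, 179.9]
force: [0.3, -0.1, -1.1]
opening: 0.0852
grip_force: 0.0
```

```bash
python3 -m inch '{"targets":[0.02,0.02,0.4,0,0,0,1, 0,0,0.4,0,0,0,1, 0,0,0.4,0,0,0,1, 0,0,0.4,0,0,0,1, 0,0,0.3,0,0,0,1, 0,0,0.3,0,0,0,1, 0,0,0.2,0,0,0,1, 0,0,0.08,0,0,0,0.72, 0,0,0,0,0,0,0.72, 0,0,0,0,0,0,0.72]}'; python3 - <<'E'
from bench import r
import cv2
d=r.get_image("side");i=d["image"][:,:,::-1][100:220,130:290];cv2.imwrite("pics/a.png",cv2.resize(i,None,fx=5,fy=5,interpolation=cv2.INTER_CUBIC))
E
```

```text
time_s: 2.9
position: [0.6163, 0.1636, 0.1168]
orientation: [180.0, 0.0, -179.9]
force: [-0.8, -0.2, 0.8]
opening: 0.0732
grip_force: 0.0
```

View pics/a.png

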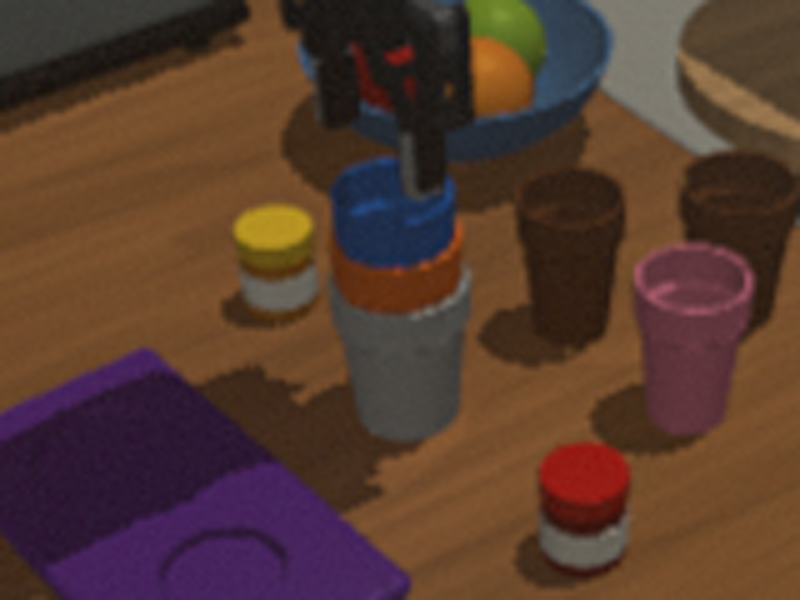

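The side crop shows the -y fingertip in front of the blue band at crop (425,195). That looks higher than expected, so I'll check it by projection and range.

```bash
python3 - <<'E'
from h import *
from bench import r
s=[r.state()['position'] for _ in range(3)];print(s)
for n in("side","top"):
    d=r.get_image(n);w=cloud(d);np.savez(f"{n}1.npz",**d)
    V=d["image"].max(2)
    for nm,m in(("-y",w[...,1]<.161),("+y",w[...,1]>=.161)):
        q=w[box(w,(.617,.161),.07)&m&(w[...,2]>.09)&(V<70)]
        if len(q): print(n,nm,len(q),'z',np.percentile(q[:,2],[0,1,5,50,99]).round(3),'low',q[q[:,2]<np.percentile(q[:,2],10)].mean(0).round(4),'y',np.percentile(q[:,1],[1,50,99]).round(3),'x',np.percentile(q[:,0],[1,50,99]).round(3))
    q=w[box(w,(.617,.161),.045)&(abs(w[...,2]-.141)<.008)]
    print(n,'blue',circ(q[:,:2]),len(q))
    if n=="side":
        K=d["K"];Rm=R.from_euler('xyz',d["orientation"],degrees=True).as_matrix()
        for p in((.617,.126,.12),(.617,.126,.114),(.617,.161,.142)):
            c=Rm.T@(np.array(p)-d["eye"]);u=K[0,0]*c[0]/-c[2]+K[0,2];v=K[1,1]*c[1]/c[2]+K[1,2];print(p,(u-130)*5,(v-100)*5)
E
```

```text
[array([0.61641615, 0.16352593, 0.1168708 ]), array([0.61641615, 0.16352593, 0.1168708 ]), array([0.61641615, 0.16352593, 0.1168708 ])]
side -y 2463 z [0.116 0.136 0.196 0.315 0.46 ] low [0.6105 0.1167 0.1907] y [0.095 0.131 0.16 ] x [0.571 0.603 0.653]
side +y 633 z [0.09  0.125 0.14  0.244 0.457] low [0.6055 0.1848 0.1433] y [0.161 0.185 0.227] x [0.567 0.602 0.626]
side blue (array([616.7, 162.4]), 64.8) 171
(0.617, 0.126, 0.12) 427.81522086318387 263.46315435576486
(0.617, 0.126, 0.114) 428.4547593594682 273.386072251633
(0.617, 0.161, 0.142) 387.7870543124401 194.53911454822347
top -y 957 z [0.205 0.211 0.231 0.522 0.583] low [0.6088 0.116  0.23  ] y [0.094 0.116 0.151] x [0.579 0.611 0.653]
top +y 4 z [0.598 0.598 0.598 0.603 0.608] low [0.6172 0.2012 0.5982] y [0.193 0.198 0.201] x [0.557 0.591 0.617]
top blue (array([618.1, 160.5]), 61.4) 38
```

```bash
python3 - <<'E'
from h import *
d=dict(np.load("side1.npz"));w=cloud(d)
for v in range(118,156,3): print(v,[tuple((w[v,u]*1000).round().astype(int)) for u in (209,212,215,218)],d["image"][v,215])
i=d["image"][:,:,::-1][60:180,130:290];cv2.imwrite("pics/b.png",cv2.resize(i,None,fx=5,fy=5,interpolation=cv2.INTER_CUBIC))
E
```

```text
118 [(np.int64(603), np.int64(122), np.int64(223)), (np.int64(768), np.int64(392), np.int64(46)), (np.int64(605), np.int64(98), np.int64(234)), (np.int64(625), np.int64(119), np.int64(217))] [31 26 22]
121 [(np.int64(605), np.int64(125), np.int64(214)), (np.int64(609), np.int64(120), np.int64(214)), (np.int64(603), np.int64(96), np.int64(228)), (np.int64(616), np.int64(105), np.int64(219))] [28 25 23]
124 [(np.int64(601), np.int64(120), np.int64(210)), (np.int64(605), np.int64(114), np.int64(211)), (np.int64(603), np.int64(97), np.int64(220)), (np.int64(611), np.int64(98), np.int64(216))] [33 27 24]
127 [(np.int64(604), np.int64(126), np.int64(198)), (np.int64(608), np.int64(119), np.int64(200)), (np.int64(603), np.int64(98), np.int64(211)), (np.int64(620), np.int64(112), np.int64(199))] [28 23 17]
130 [(np.int64(605), np.int64(129), np.int64(187)), (np.int64(609), np.int64(122), np.int64(190)), (np.int64(613), np.int64(114), np.int64(192)), (np.int64(621), np.int64(116), np.int64(188))] [29 26 19]
133 [(np.int64(636), np.int64(185), np.int64(140)), (np.int64(609), np.int64(122), np.
[... 848 characters left out ...]
int64(133), np.int64(138)), (np.int64(631), np.int64(136), np.int64(132))] [28 41 68]
148 [(np.int64(605), np.int64(136), np.int64(133)), (np.int64(612), np.int64(133), np.int64(133)), (np.int64(620), np.int64(132), np.int64(130)), (np.int64(630), np.int64(134), np.int64(124))] [27 43 72]
151 [(np.int64(605), np.int64(137), np.int64(123)), (np.int64(611), np.int64(133), np.int64(124)), (np.int64(619), np.int64(132), np.int64(121)), (np.int64(627), np.int64(131), np.int64(118))] [47 44 64]
154 [(np.int64(602), np.int64(133), np.int64(118)), (np.int64(608), np.int64(129), np.int64(118)), (np.int64(618), np.int64(131), np.int64(113)), (np.int64(626), np.int64(129), np.int64(111))] [104  49  16]
```

View pics/b.png

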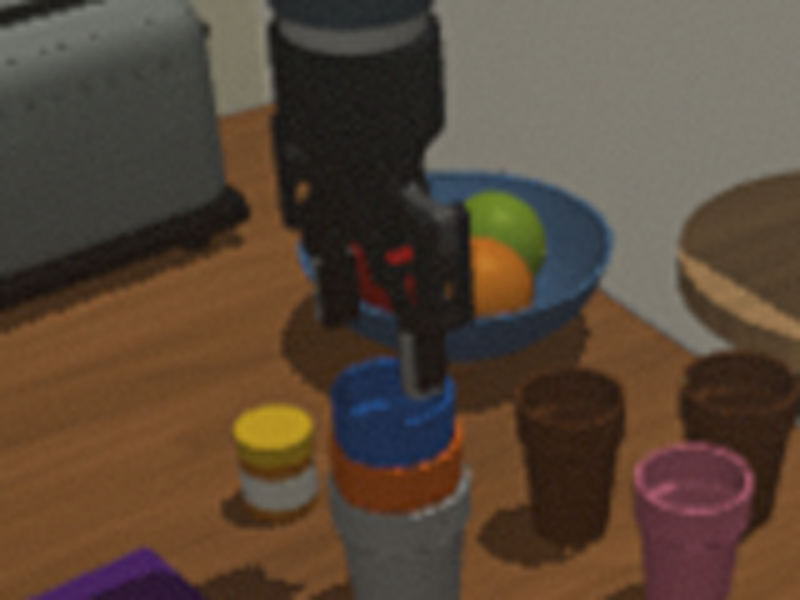

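The fingertips appear at z≈0.163, but the reported TCP is at 0.117. I'll check whether the whole gripper is offset, using the body's height, before going lower.

```bash
python3 - <<'E'
from h import *
from bench import r
s=r.state();print(s['time_s'],s['position'],s['q'],s['opening'],s['force'])
d=dict(np.load("side1.npz"));w=cloud(d)
for u in(186,190,193,197,201,205,208,222):
    print(u,[(v,tuple((w[v,u]*1000).round().astype(int).tolist())) for v in range(84,128,4)])
E
```

```text
3.05 [0.61639523 0.16348394 0.11678688] [7.32080939e+00 2.50053484e+01 5.10874175e+00 7.00383849e+01
 1.24369783e-03 7.24769528e+00] 0.07351074423325052 [-0.6363819  -0.98545888 -0.43631146]
186 [(84, (578, 167, 294)), (88, (601, 215, 260)), (92, (602, 221, 248)), (96, (602, 222, 237)), (100, (603, 227, 224)), (104, (602, 228, 214)), (108, (770, 580, 1)), (112, (753, 549, 3)), (116, (741, 527, 1)), (120, (727, 501, 2)), (124, (715, 480, 0))]
190 [(84, (580, 152, 299)), (88, (579, 153, 290)), (92, (610, 216, 248)), (96, (611, 219, 236)), (100, (597, 194, 239)), (104, (598, 199, 227)), (108, (603, 211, 210)), (112, (711, 431, 68)), (116, (752, 519, 1)), (120, (738, 493, 2)), (124, (725, 471, 0))]
193 [(84, (583, 145, 300)), (88, (583, 146, 291)), (92, (603, 187, 261)), (96, (595, 173, 258)), (100, (596, 176, 247)), (104, (599, 186, 232)), (108, (604, 196, 216)), (112, (607, 205, 200)), (116, (604, 202, 191)), (120, (604, 203, 180)), (124, (604, 206, 168))]
197 [(84, (589, 138, 301)), (88, (587, 136, 294)), (92, (588, 139, 283)), (96, (603, 168, 258)), (100, (595, 155, 256)), (104, (604
[... 599 characters left out ...]
9, 132, 225)), (120, (751, 410, 36)), (124, (720, 355, 58))]
208 [(84, (610, 127, 300)), (88, (608, 126, 292)), (92, (609, 128, 282)), (96, (-9223372036854775808, -9223372036854775808, -9223372036854775808)), (100, (604, 122, 267)), (104, (606, 127, 255)), (108, (609, 134, 241)), (112, (760, 401, 66)), (116, (602, 124, 228)), (120, (602, 124, 217)), (124, (724, 343, 62))]
222 [(84, (1459, 1418, -390)), (88, (1452, 1410, -414)), (92, (1461, 1426, -452)), (96, (865, 480, 61)), (100, (834, 432, 75)), (104, (623, 95, 263)), (108, (622, 95, 254)), (112, (623, 96, 243)), (116, (622, 95, 234)), (120, (623, 98, 223)), (124, (622, 97, 213))]<stdin>:6: RuntimeWarning: invalid value encountered in cast
```

The gripper and fingers are about 37 mm higher than the reported TCP implies: tips at z≈0.160, blue rim at 0.142, y centre ≈0.161. I'll trust the cameras, lower in small steps and re-measure.

```bash
python3 -m inch '{"targets":[-0.01,-0.01,0.1,0,0,0,0.72, 0,0,0.1,0,0,0,0.72, 0,0,0.1,0,0,0,0.72, 0,0,0.1,0,0,0,0.72, 0,0,0.1,0,0,0,0.72, 0,0,0,0,0,0,0.72]}'
cat > tip.py <<'E'
# dark finger points close to given centre, side view; lowest finger heights per finger column
from h import *
from bench import r
import sys
cx,cy,name=float(sys.argv[1]),float(sys.argv[2]),sys.argv[3]
x0,y0=int(sys.argv[4]),int(sys.argv[5])
s=r.state();print('state',s['position'].round(4),round(s['opening'],4))
d=r.get_image("side");w=cloud(d);V=d["image"].max(2)
m=box(w,(cx,cy),.075)&(V<80)&(w[...,2]<.3)
for nm,k in(("-y",w[...,1]<cy-.015),("+y",w[...,1]>cy+.015)):
    q=w[m&k]; q=q[np.argsort(q[:,2])]; print(nm,(q[:15:2]*1000).round().astype(int).tolist())
i=d["image"][y0:y0+120,x0:x0+160,::-1];cv2.imwrite(f"pics/{name}.png",cv2.resize(i,None,fx=5,fy=5,interpolation=cv2.INTER_CUBIC))
E
python3 tip.py .617 .161 c 130 80
```

```text
time_s: 3.65
position: [0.6161, 0.1629, 0.0901]
orientation: [-180.0, -0.1, -179.9]
force: [-0.2, 0.1, -0.1]
opening: 0.0735
grip_force: 0.0
state [0.6161 0.1629 0.0901] 0.0735
-y [[553, 144, -1], [572, 135, 0], [570, 141, 0], [598, 141, 0], [561, 142, 0], [555, 127, 0], [587, 143, 0], [564, 125, 1]]
+y [[548, 184, -1], [594, 188, -1], [554, 200, -1], [580, 186, -1], [578, 193, 0], [548, 177, 0], [545, 179, 0], [569, 188, 0]]
```

View pics/c.png

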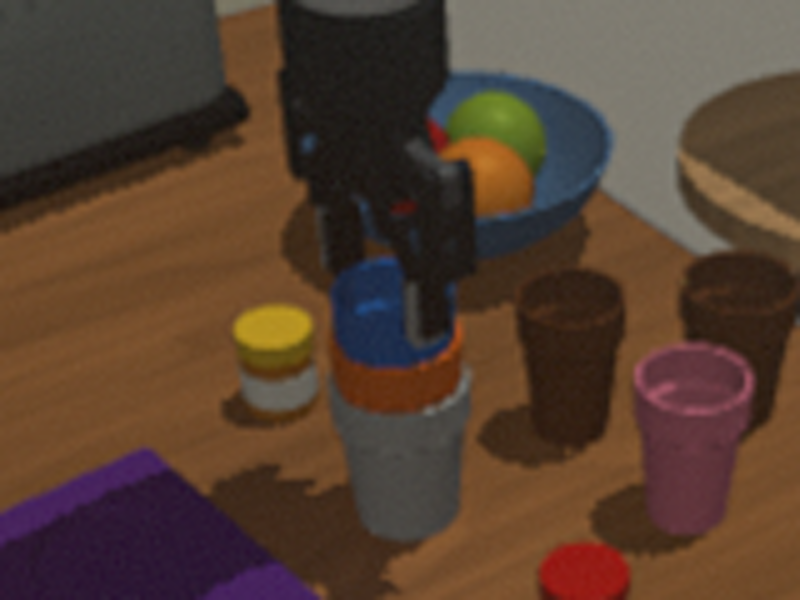

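The -y tip is now at about z 0.130, beside the blue band and clear of the orange rim (crop 430,345). I'll go 7 mm lower and close.

```bash
python3 -m inch '{"targets":[0,0,0.07,0,0,0,0.72, 0,0,0.07,0,0,0,0.72, 0,0,0,0,0,0,0.6, 0,0,0,0,0,0,0.5, 0,0,0,0,0,0,0.4, 0,0,0,0,0,0,0.2, 0,0,0,0,0,0,0.2, 0,0,0,0,0,0,0.2]}'
```

```text
time_s: 4.5
position: [0.617, 0.163, 0.0848]
orientation: [180.0, 0.1, -179.9]
force: [0.3, -1.1, 5.1]
opening: 0.0604
grip_force: 63.7
```

```bash
python3 -m inch '{"targets":[0,0,-0.06,0,0,0,0.2, 0,0,-0.08,0,0,0,0.2, 0,0,-0.1,0,0,0,0.2, 0,0,-0.12,0,0,0,0.2, 0,0,-0.12,0,0,0,0.2, 0,0,-0.12,0,0,0,0.2, 0,0,0,0,0,0,0.2]}'; python3 tip.py .617 .161 d 130 80 | head -1
```

```text
time_s: 5.2
position: [0.6171, 0.163, 0.1152]
orientation: [180.0, 0.1, -179.9]
force: [0.3, 0.7, -0.7]
opening: 0.06
grip_force: 64.6
state [0.6171 0.163  0.1152] 0.06
```

View pics/d.png

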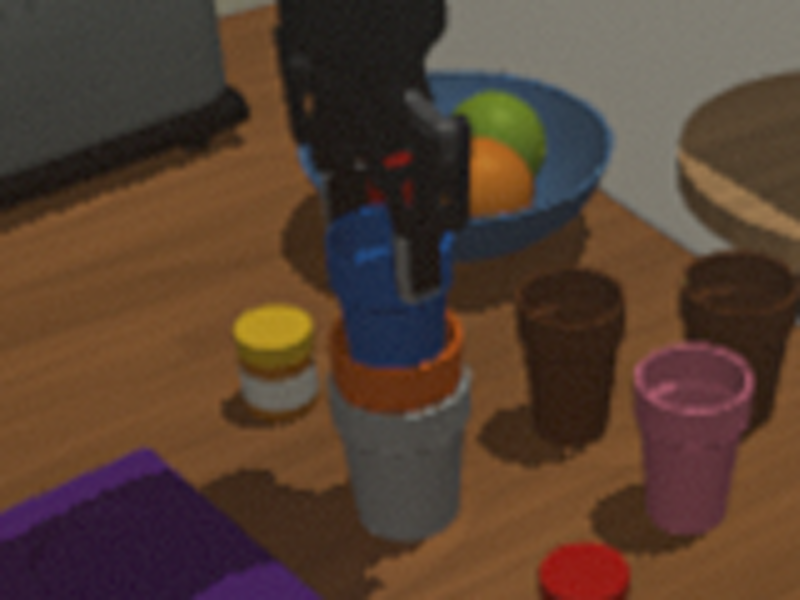

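Orange stayed put and blue came up alone (blue foot visible at crop (395,360)). Continuing up and over to the white tray's larger well.

```bash
python3 -m inch '{"targets":[0,0,-0.2,0,0,0,0.2, 0,0,-0.3,0,0,0,0.2, 0,0,-0.35,0,0,0,0.2, 0,0,-0.35,0,0,0,0.2, 0,0,-0.3,0,0,0,0.2, 0,0,-0.2,0,0,0,0.2, 0.1,-0.15,-0.1,0,0,0,0.2, 0.18,-0.27,0,0,0,0,0.2, 0.22,-0.33,0,0,0,0,0.2, 0.24,-0.36,0,0,0,0,0.2]}'
python3 -m inch '{"targets":[0.24,-0.36,0,0,0,0,0.2, 0.24,-0.36,0,0,0,0,0.2, 0.24,-0.36,0,0,0,0,0.2, 0.24,-0.36,0,0,0,0,0.2, 0.24,-0.36,0,0,0,0,0.2, 0.24,-0.36,0,0,0,0,0.2, 0.24,-0.36,0,0,0,0,0.2, 0.24,-0.36,0,0,0,0,0.2, 0.24,-0.36,0,0,0,0,0.2, 0.24,-0.36,0,0,0,0,0.2]}'
python3 -m inch '{"targets":[0.16,-0.23,0,0,0,0,0.2, 0.08,-0.1,0,0,0,0,0.2, 0,0,0,0,0,0,0.2]}'
```

```text
time_s: 6.25
position: [0.5786, 0.1066, 0.2035]
orientation: [-180.0, -0.1, -179.9]
force: [-0.3, -1.6, -1.4]
opening: 0.0597
grip_force: 64.7
time_s: 7.25
position: [0.4585, -0.0735, 0.2037]
orientation: [180.0, -0.0, -179.9]
force: [-0.3, 0.1, 0.1]
opening: 0.0598
grip_force: 64.7
time_s: 7.55
position: [0.4475, -0.0897, 0.2041]
orientation: [180.0, -0.0, -180.0]
force: [-0.2, -0.4, -0.6]
opening: 0.0601
grip_force: 64.7
```

```bash
python3 -m inch '{"targets":[0,0,0.2,0,0,0,0.2, 0,0,0.35,0,0,0,0.2, 0,0,0.4,0,0,0,0.2, 0,0,0.4,0,0,0,0.2, 0,0,0.4,0,0,0,0.2, 0,0,0.4,0,0,0,0.2, 0,0,0.3,0,0,0,0.2, 0,0,0.2,0,0,0,0.2, 0,0,0.1,0,0,0,0.2, 0,0,0,0,0,0,0.2]}'
python3 tip.py .448 -.091 e 120 190 | head -1
```

```text
time_s: 8.55
position: [0.4478, -0.0889, 0.066]
orientation: [180.0, -0.1, -179.9]
force: [-0.2, 0.3, -0.5]
opening: 0.0599
grip_force: 64.7
state [ 0.4478 -0.0889  0.066 ] 0.0599
```

View pics/e.png

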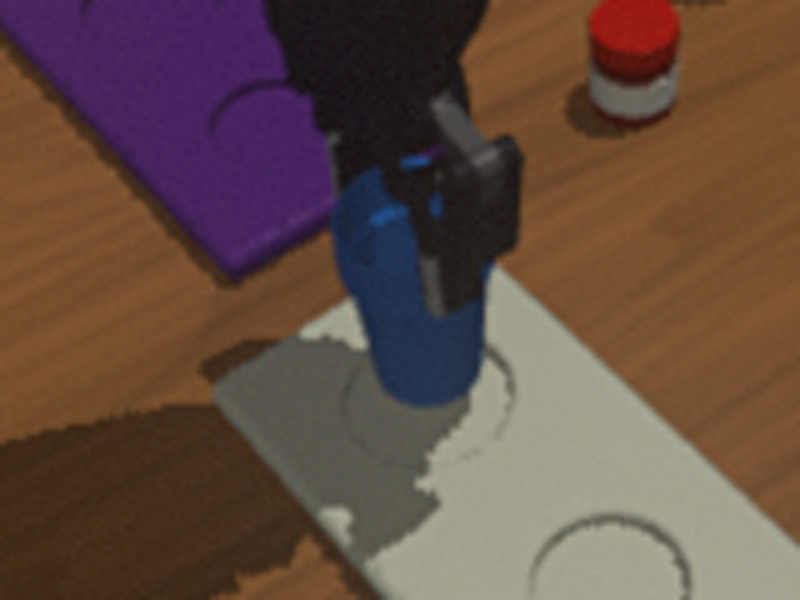

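Blue hangs upright over the larger well (ring at crop ≈(430,400)). Lowering gently and watching the force.

```bash
python3 -m inch '{"targets":[0,0,0.1,0,0,0,0.2, 0,0,0.1,0,0,0,0.2, 0,0,0.08,0,0,0,0.2, 0,0,0.06,0,0,0,0.2, 0,0,0.03,0,0,0,0.2, 0,0,0.02,0,0,0,0.2, 0,0,0,0,0,0,0.2]}';python3 -m inch '{"targets":[0,0,0.02,0,0,0,0.2, 0,0,0,0,0,0,0.2]}'
```

```text
time_s: 9.3
position: [0.4479, -0.0893, 0.047]
orientation: [180.0, -0.0, -179.9]
force: [0.1, 0.2, -0.4]
opening: 0.06
grip_force: 64.7
time_s: 9.5
position: [0.4479, -0.0893, 0.0461]
orientation: [-180.0, 0.0, -179.9]
force: [-0.3, -0.3, -1.3]
opening: 0.06
grip_force: 64.7
```

```bash
for i in 1; do python3 -m inch '{"targets":[0,0,0.02,0,0,0,0.2, 0,0,0,0,0,0,0.2]}'; python3 -m inch '{"targets":[0,0,0.02,0,0,0,0.2, 0,0,0,0,0,0,0.2]}'; done
```

```text
time_s: 9.7
position: [0.4479, -0.0893, 0.045]
orientation: [180.0, -0.0, -179.9]
force: [-0.5, -0.1, -1.1]
opening: 0.0603
grip_force: 64.7
time_s: 9.9
position: [0.4479, -0.0893, 0.044]
orientation: [180.0, -0.0, -179.9]
force: [-0.0, -0.1, -0.1]
opening: 0.06
grip_force: 64.7
```

```bash
python3 -m inch '{"targets":[0,0,0.02,0,0,0,0.2, 0,0,0,0,0,0,0.2]}' | grep -E "pos|force"; python3 -m inch '{"targets":[0,0,0.02,0,0,0,0.2, 0,0,0,0,0,0,0.2]}'| grep -E "pos|force"
```

```text
position: [0.4484, -0.0894, 0.0438]
force: [-2.2, 0.2, 8.5]
grip_force: 65.6
position: [0.4488, -0.0895, 0.0437]
force: [-4.7, 2.4, 19.5]
grip_force: 66.7
```

```bash
python3 -m inch '{"targets":[0,0,-0.035,0,0,0,0.2, 0,0,0,0,0,0,0.44, 0,0,0,0,0,0,0.5, 0,0,0,0,0,0,0.6, 0,0,0,0,0,0,0.75, 0,0,0,0,0,0,1, 0,0,0,0,0,0,1, 0,0,0,0,0,0,1]}'
python3 -m inch '{"targets":[0,0,-0.1,0,0,0,1, 0,0,-0.2,0,0,0,1, 0,0,-0.4,0,0,0,1, 0,0,-0.6,0,0,0,1, 0,0,-0.7,0,0,0,1, 0,0,-0.7,0,0,0,1, 0,0,-0.3,0,0,0,1, 0,0,-0.1,0,0,0,1, 0,0,0,0,0,0,1]}'
python3 - <<'E'
from h import *
from bench import r
for n in("top","side"):
    w=cloud(r.get_image(n))
    q=w[box(w,(.448,-.091),.04)&(abs(w[...,2]-.101)<.006)];print(n,circ(q[:,:2]) if len(q) else 0,len(q),np.nanmax(w[box(w,(.448,-.091),.04)][:,2]))
E
```

```text
time_s: 11.1
position: [0.4479, -0.0893, 0.0438]
orientation: [180.0, -0.0, -179.9]
force: [1.1, -0.5, 0.6]
opening: 0.0855
grip_force: 0.0
time_s: 12.0
position: [0.4481, -0.0894, 0.1995]
orientation: [-180.0, 0.1, -179.9]
force: [0.1, 0.0, 0.1]
opening: 0.0856
grip_force: 0.0
top (array([463.7, -78.8]), 46.7) 36 0.6863327404414217
side (array([449.4, -89.5]), 64.4) 256 0.5302967677211295
```

```bash
python3 -m inch '{"targets":[-0.15,0.35,0,0,0,0,1, -0.32,0.74,0,0,0,0,1, -0.32,0.74,0,0,0,0,1, -0.32,0.74,0,0,0,0,1, -0.32,0.74,0,0,0,0,1, -0.32,0.74,0,0,0,0,1, -0.32,0.74,0,0,0,0,1, -0.32,0.74,0,0,0,0,1, -0.32,0.74,0,0,0,0,1, -0.32,0.74,0,0,0,0,1]}' | grep pos
python3 -m inch '{"targets":[-0.15,0.4,0,0,0,0,1, -0.05,0.2,0,0,0,0,1, 0,0,0.4,0,0,0,1, 0,0,0.5,0,0,0,1, 0,0,0.5,0,0,0,1, 0,0,0.4,0,0,0,1, 0,0,0.4,0,0,0,1, 0,0,0.2,0,0,0,1, 0,0,0,0,0,0,1]}'
python3 tip.py .61 .29 f 110 80|head -1
```

```text
position: [0.5989, 0.2629, 0.1972]
time_s: 14.0
position: [0.6079, 0.2905, 0.0771]
orientation: [-179.9, -0.2, -180.0]
force: [0.2, -0.2, 0.9]
opening: 0.0855
grip_force: 0.0
state [0.6079 0.2905 0.0771] 0.0855
```

View pics/f.png

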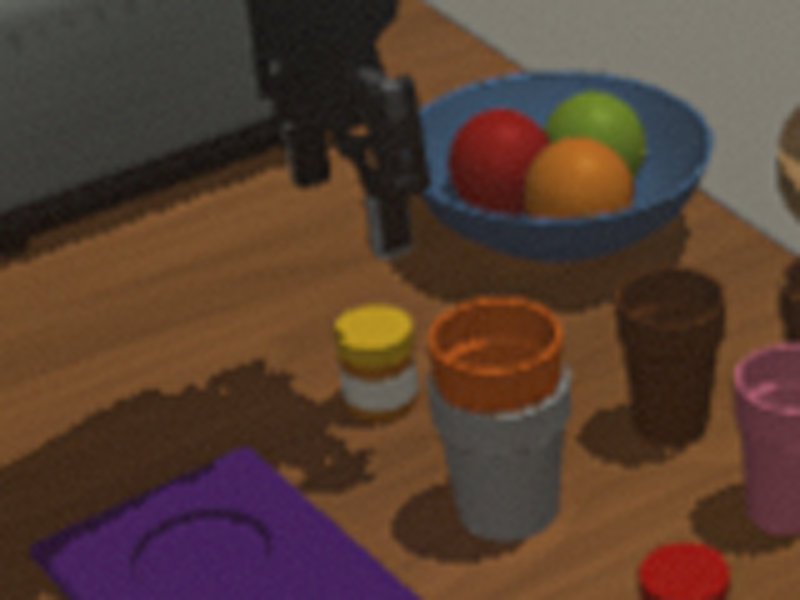

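The fingers are over the honey jar with the stack well clear. Lowering and gripping.

```bash
python3 -m inch '{"targets":[-0.02,0,0.3,0,0,0,1, 0,0,0.4,0,0,0,1, 0,0,0.4,0,0,0,1, 0,0,0.3,0,0,0,1, 0,0,0.2,0,0,0,1, 0,0,0.14,0,0,0,1, 0,0,0,0,0,0,0.6, 0,0,0,0,0,0,0.4, 0,0,0,0,0,0,0.2, 0,0,0,0,0,0,0]}'
python3 -m inch '{"targets":[0,0,0,0,0,0,-0.2, 0,0,0,0,0,0,-0.2, 0,0,0,0,0,0,-0.2, 0,0,0,0,0,0,-0.2]}'
```

```text
time_s: 15.05
position: [0.6105, 0.2916, -0.0071]
orientation: [180.0, 0.1, -179.9]
force: [-1.8, -1.0, 1.8]
opening: 0.0435
grip_force: 43.1
time_s: 15.45
position: [0.6104, 0.2916, -0.007]
orientation: [180.0, 0.1, -179.9]
force: [-1.9, 0.1, 5.1]
opening: 0.0429
grip_force: 60.1
```

```bash
python3 -m inch '{"targets":[0,0,-0.15,0,0,0,-0.2, 0,0,-0.35,0,0,0,-0.2, 0,0,-0.5,0,0,0,-0.2, 0,0,-0.55,0,0,0,-0.2, 0,0,-0.55,0,0,0,-0.2, 0,0,-0.55,0,0,0,-0.2, 0,0,-0.4,0,0,0,-0.2, 0.05,-0.15,-0.3,0,0,0,-0.2, 0.1,-0.3,-0.1,0,0,0,-0.2, 0.13,-0.45,0,0,0,0,-0.2]}' | grep -E "pos|open|grip"
python3 -m inch '{"targets":[0.16,-0.53,0,0,0,0,-0.2, 0.16,-0.53,0,0,0,0,-0.2, 0.16,-0.53,0,0,0,0,-0.2, 0.16,-0.53,0,0,0,0,-0.2, 0.16,-0.53,0,0,0,0,-0.2, 0.16,-0.53,0,0,0,0,-0.2, 0.16,-0.53,0,0,0,0,-0.2, 0.16,-0.53,0,0,0,0,-0.2, 0.16,-0.53,0,0,0,0,-0.2, 0.16,-0.53,0,0,0,0,-0.2]}'| grep -E "pos|open|grip"
python3 -m inch '{"targets":[0.16,-0.53,0,0,0,0,-0.2, 0.16,-0.53,0,0,0,0,-0.2, 0.16,-0.53,0,0,0,0,-0.2, 0.16,-0.53,0,0,0,0,-0.2, 0.16,-0.53,0,0,0,0,-0.2, 0.16,-0.53,0,0,0,0,-0.2, 0.12,-0.35,0,0,0,0,-0.2, 0.06,-0.2,0,0,0,0,-0.2, 0,0,0,0,0,0,-0.2]}'
```

```text
position: [0.5955, 0.2457, 0.1644]
opening: 0.0434
grip_force: 61.0
position: [0.5144, -0.0203, 0.1635]
opening: 0.0434
grip_force: 61.0
time_s: 18.35
position: [0.4584, -0.2062, 0.1638]
orientation: [180.0, -0.1, 179.9]
force: [-0.3, -0.4, -1.2]
opening: 0.0429
grip_force: 61.1
```

```bash
python3 -m inch '{"targets":[0,0,0.2,0,0,0,-0.2, 0,0,0.35,0,0,0,-0.2, 0,0,0.4,0,0,0,-0.2, 0,0,0.4,0,0,0,-0.2, 0,0,0.4,0,0,0,-0.2, 0,0,0.4,0,0,0,-0.2, 0,0,0.25,0,0,0,-0.2, 0,0,0.15,0,0,0,-0.2, 0,0,0.05,0,0,0,-0.2, 0,0,0,0,0,0,-0.2]}' | grep -E "pos|force"
python3 tip.py .458 -.207 g 150 210|head -1
```

```text
position: [0.4596, -0.2048, 0.0342]
force: [0.5, -1.6, -0.8]
grip_force: 61.1
state [ 0.4596 -0.2048  0.0342] 0.0431
```

View pics/g.png

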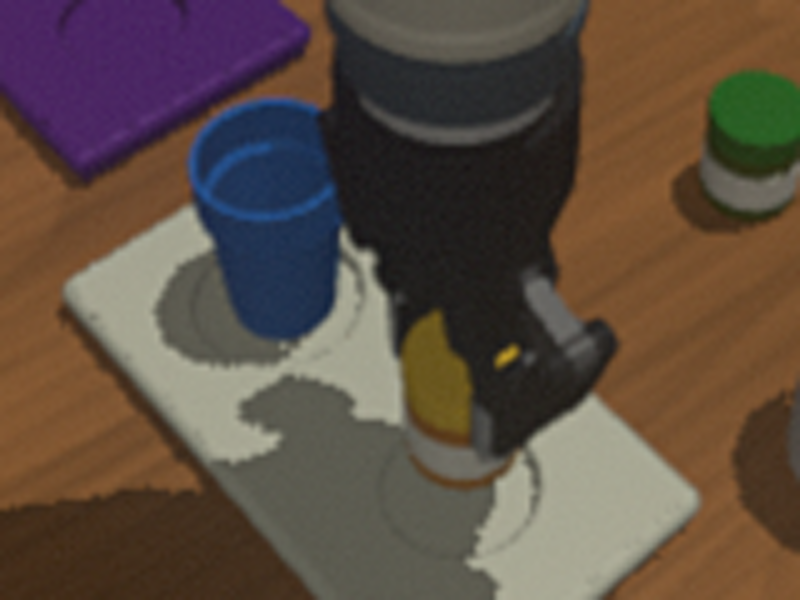

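Blue stands in its well; the honey is centred over the small well (crop 460,490). Lowering.

```bash
python3 -m inch '{"targets":[0,0,0.15,0,0,0,-0.2, 0,0,0.15,0,0,0,-0.2, 0,0,0.1,0,0,0,-0.2, 0,0,0.06,0,0,0,-0.2, 0,0,0.04,0,0,0,-0.2, 0,0,0,0,0,0,-0.2]}' | grep -E "pos|force"
python3 -m inch '{"targets":[0,0,0.03,0,0,0,-0.2, 0,0,0,0,0,0,-0.2]}' | grep -E "pos|^force"
python3 -m inch '{"targets":[0,0,0.02,0,0,0,-0.2, 0,0,0,0,0,0,-0.2]}' | grep -E "pos|^force"
python3 -m inch '{"targets":[0,0,0.02,0,0,0,-0.2, 0,0,0,0,0,0,-0.2]}' | grep -E "pos|^force"
```

```text
position: [0.4594, -0.2053, 0.0091]
force: [-0.7, 0.7, -1.0]
grip_force: 61.1
position: [0.4596, -0.2053, 0.0078]
force: [1.0, 0.5, -1.7]
position: [0.4596, -0.2053, 0.0068]
force: [0.7, 0.0, -0.9]
position: [0.4595, -0.2053, 0.0057]
force: [0.1, -0.3, -1.6]
```

```bash
python3 -m inch '{"targets":[0,0,0.02,0,0,0,-0.2, 0,0,0,0,0,0,-0.2]}' | grep -E "pos|^force"
python3 -m inch '{"targets":[0,0,0.015,0,0,0,-0.2, 0,0,0,0,0,0,-0.2]}' | grep -E "pos|^force"
```

```text
position: [0.4595, -0.2052, 0.0047]
force: [0.2, -0.2, -1.5]
position: [0.4596, -0.2053, 0.0041]
force: [-0.2, 0.4, -1.9]
```

```bash
python3 -m inch '{"targets":[0,0,0.015,0,0,0,-0.2, 0,0,0,0,0,0,-0.2]}' | grep -E "pos|^force"
python3 -m inch '{"targets":[0,0,0.015,0,0,0,-0.2, 0,0,0,0,0,0,-0.2]}' | grep -E "pos|^force"
```

```text
position: [0.4596, -0.2053, 0.004]
force: [-2.2, 1.8, 7.7]
position: [0.4597, -0.2053, 0.0039]
force: [-5.0, 3.2, 16.0]
```

```bash
python3 -m inch '{"targets":[0,0,-0.025,0,0,0,-0.2, 0,0,0,0,0,0,0.1, 0,0,0,0,0,0,0.2, 0,0,0,0,0,0,0.5, 0,0,0,0,0,0,1, 0,0,0,0,0,0,1, 0,0,0,0,0,0,1, 0,0,0,0,0,0,1, 0,0,-0.2,0,0,0,1, 0,0,-0.5,0,0,0,1]}' | grep -E "pos|force|open"
python3 -m inch '{"targets":[0,0,-0.8,0,0,0,1, 0,0,-0.8,0,0,0,1, 0,0,-0.7,0,0,0,1, 0,0,-0.4,0,0,0,1, -0.2,0.4,-0.1,0,0,0,1, -0.3,0.7,0,0,0,0,1, -0.3,0.7,0,0,0,0,1, -0.3,0.7,0,0,0,0,1, -0.3,0.7,0,0,0,0,1, -0.3,0.7,0,0,0,0,1]}' | grep -E "pos|force|open"
python3 -m inch '{"targets":[-0.3,0.7,0,0,0,0,1, -0.3,0.7,0,0,0,0,1, -0.3,0.7,0,0,0,0,1, -0.3,0.7,0,0,0,0,1, -0.2,0.46,0,0,0,0,1, -0.06,0.2,0,0,0,0,1, 0,0,0,0,0,0,1]}' | grep -E "time|pos|force|open"
python3 - <<'E'
from h import *
from bench import r
for n in("top","side"):
    d=r.get_image(n);w=cloud(d);H,S,V=cv2.split(cv2.cvtColor(d["image"],cv2.COLOR_RGB2HSV))
    for k,c,h,rad in(("yel",(.4585,-.206),.065,.04),("blue",(.449,-.09),.101,.04),("stack",(.617,.161),.116,.045),("grn",(.655,-.155),.054,.035)):
        m=box(w,c,rad)&(abs(w[...,2]-h)<.006)
        if k=="stack": m&=(H<15)&(S>150)&(V>60)
        q=w[m];print(n,k,circ(q[:,:2]) if len(q) else 0,len(q))
E
```

```text
position: [0.4584, -0.2046, 0.0382]
force: [0.1, 0.6, -0.0]
opening: 0.0855
grip_force: 0.0
position: [0.5446, -0.0087, 0.1798]
force: [-0.2, -0.2, 0.7]
opening: 0.0854
grip_force: 0.0
time_s: 24.1
position: [0.617, 0.1639, 0.1789]
force: [1.0, -0.2, -0.1]
opening: 0.0855
grip_force: 0.0
top yel (array([ 460.1, -206.7]), 44.6) 271
top blue (array([450. , -91.4]), 61.8) 117
top stack (array([606. , 153.1]), 59.8) 23
top grn (array([ 654.8, -156.4]), 44.5) 241
side yel (array([ 460.3, -205.4]), 45.5) 457
side blue (array([450.6, -89.8]), 63.7) 257
side stack (array([619.2, 162.7]), 72.7) 171
side grn (array([ 654.1, -152.7]), 47.7) 284
```

```bash
python3 -m inch '{"targets":[-0.02,-0.03,0.3,0,0,0,1, 0,0,0.4,0,0,0,1, 0,0,0.4,0,0,0,1, 0,0,0.4,0,0,0,1, 0,0,0.3,0,0,0,1, 0,0,0.2,0,0,0,1, 0,0,0.15,0,0,0,1, 0,0,0.1,0,0,0,1, 0,0,0.05,0,0,0,1, 0,0,0,0,0,0,1]}'
python3 tip.py .617 .161 i 130 80|head -1
```

```text
time_s: 25.2
position: [0.6182, 0.1614, 0.064]
orientation: [-180.0, 0.0, -179.9]
force: [-0.4, 0.4, 0.1]
opening: 0.0851
grip_force: 0.0
state [0.6182 0.1614 0.064 ] 0.0851
```

View pics/i.png

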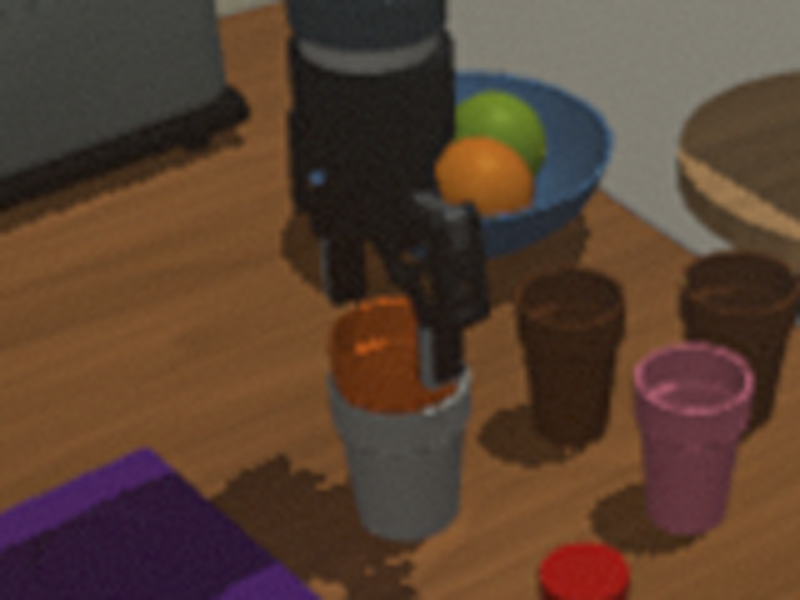

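The tips are beside the orange band at about z 0.106, clear of the grey rim. 5 mm lower, then close.

```bash
python3 -m inch '{"targets":[0,0,0.1,0,0,0,0.9, 0,0,0,0,0,0,0.75, 0,0,0,0,0,0,0.65, 0,0,0,0,0,0,0.55, 0,0,0,0,0,0,0.4, 0,0,0,0,0,0,0.3, 0,0,0,0,0,0,0.3]}'
python3 -m inch '{"targets":[0,0,-0.06,0,0,0,0.3, 0,0,-0.08,0,0,0,0.3, 0,0,-0.1,0,0,0,0.3, 0,0,-0.12,0,0,0,0.3, 0,0,-0.12,0,0,0,0.3, 0,0,-0.12,0,0,0,0.3, 0,0,0,0,0,0,0.3]}'
python3 tip.py .617 .161 j 130 80|head -1
```

```text
time_s: 25.95
position: [0.6185, 0.1616, 0.0598]
orientation: [180.0, 0.1, -179.9]
force: [-0.8, 0.6, 5.8]
opening: 0.0663
grip_force: 65.2
time_s: 26.65
position: [0.6186, 0.1615, 0.09]
orientation: [180.0, 0.1, -179.9]
force: [0.8, 1.1, -0.6]
opening: 0.0658
grip_force: 66.6
state [0.6186 0.1615 0.09  ] 0.0658
```

View pics/j.png

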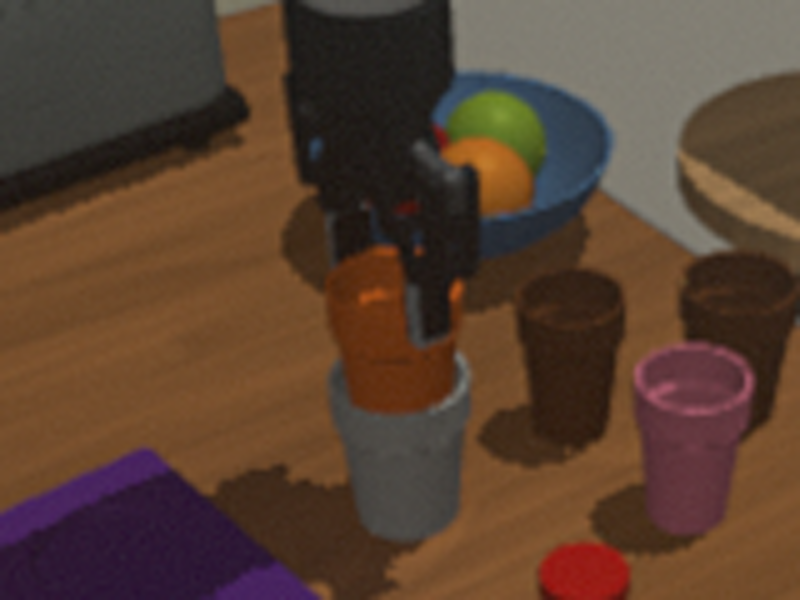

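Grey stayed on the worktop and orange came up alone. Moving it to the purple tray's larger well.

```bash
python3 -m inch '{"targets":[0,0,-0.2,0,0,0,0.3, 0,0,-0.3,0,0,0,0.3, 0,0,-0.35,0,0,0,0.3, 0,0,-0.25,0,0,0,0.3, 0,0,-0.15,0,0,0,0.3, 0.15,0.05,-0.05,0,0,0,0.3, 0.3,0.09,0,0,0,0,0.3, 0.4,0.12,0,0,0,0,0.3, 0.45,0.13,0,0,0,0,0.3, 0.45,0.13,0,0,0,0,0.3]}' | grep -E "pos|open"
python3 -m inch '{"targets":[0.45,0.13,0,0,0,0,0.3, 0.4,0.12,0,0,0,0,0.3, 0.3,0.1,0,0,0,0,0.3, 0.2,0.06,0,0,0,0,0.3, 0.05,0.01,0.1,0,0,0,0.3, 0,0,0.3,0,0,0,0.3, 0,0,0.4,0,0,0,0.3, 0,0,0.4,0,0,0,0.3, 0,0,0.3,0,0,0,0.3, 0,0,0,0,0,0,0.3]}'
python3 tip.py .461 .208 k 80 110|head -1
```

```text
position: [0.5288, 0.1875, 0.153]
opening: 0.0659
time_s: 28.7
position: [0.4597, 0.2077, 0.0766]
orientation: [-179.9, -0.2, -180.0]
force: [-0.2, -0.2, -1.0]
opening: 0.0663
grip_force: 66.8
state [0.4597 0.2077 0.0766] 0.0663
```

View pics/k.png

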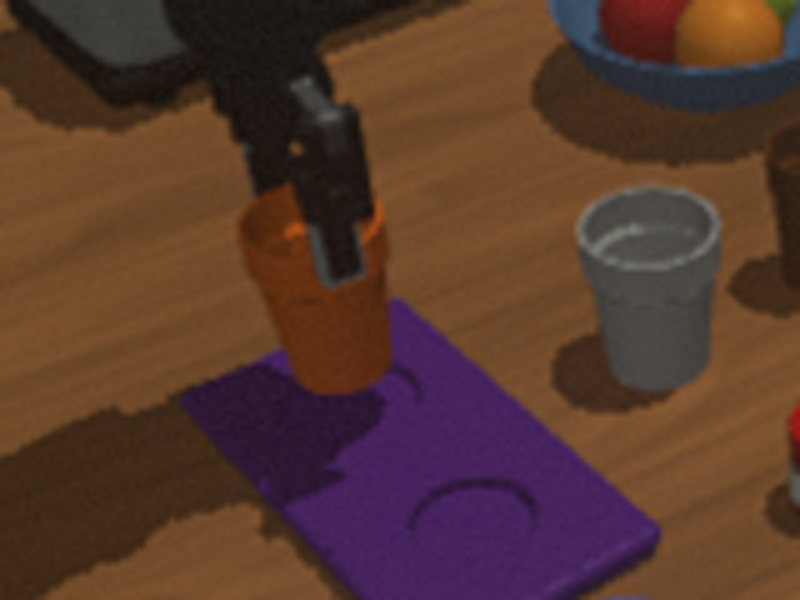

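```bash
python3 -m inch '{"targets":[-0.02,0,0.15,0,0,0,0.3, 0,0,0.15,0,0,0,0.3, 0,0,0.12,0,0,0,0.3, 0,0,0.08,0,0,0,0.3, 0,0,0.05,0,0,0,0.3, 0,0,0.02,0,0,0,0.3, 0,0,0,0,0,0,0.3]}' | grep -E "pos|^force"
python3 -m inch '{"targets":[0,0,0.02,0,0,0,0.3, 0,0,0,0,0,0,0.3]}' | grep -E "pos|^force"
python3 -m inch '{"targets":[0,0,0.015,0,0,0,0.3, 0,0,0,0,0,0,0.3]}' | grep -E "pos|^force"
```

```text
position: [0.4615, 0.2082, 0.0503]
force: [-0.4, 0.7, 0.6]
position: [0.4615, 0.2082, 0.0494]
force: [0.3, 0.3, -0.5]
position: [0.4615, 0.2082, 0.0485]
force: [0.6, -0.0, -0.4]
```

```bash
python3 -m inch '{"targets":[0,0,0.03,0,0,0,0.3, 0,0,0,0,0,0,0.3]}' | grep -E "pos|^force"
python3 -m inch '{"targets":[0,0,0.02,0,0,0,0.3, 0,0,0,0,0,0,0.3]}' | grep -E "pos|^force"
python3 -m inch '{"targets":[0,0,0.015,0,0,0,0.3, 0,0,0,0,0,0,0.3]}' | grep -E "pos|^force"
```

```text
position: [0.4614, 0.2082, 0.0469]
force: [-0.0, -0.4, -0.1]
position: [0.4614, 0.2082, 0.046]
force: [0.4, 0.1, -1.3]
position: [0.4615, 0.2082, 0.0453]
force: [0.8, 0.6, -1.1]
```

```bash
python3 -m inch '{"targets":[0,0,0.015,0,0,0,0.3, 0,0,0,0,0,0,0.3]}' | grep -E "pos|^force"
python3 -m inch '{"targets":[0,0,0.015,0,0,0,0.3, 0,0,0,0,0,0,0.3]}' | grep -E "pos|^force"
```

```text
position: [0.4617, 0.2083, 0.0448]
force: [-0.9, 0.2, 3.0]
position: [0.462, 0.2083, 0.0447]
force: [-0.9, -0.3, 8.9]
```

```bash
python3 -m inch '{"targets":[0,0,-0.015,0,0,0,0.3, 0,0,0,0,0,0,0.58, 0,0,0,0,0,0,0.64, 0,0,0,0,0,0,0.75, 0,0,0,0,0,0,1, 0,0,0,0,0,0,1, 0,0,0,0,0,0,1, 0,0,-0.1,0,0,0,1, 0,0,-0.3,0,0,0,1, 0,0,-0.6,0,0,0,1]}' | grep -E "pos|^force|open"
python3 -m inch '{"targets":[0,0,-0.7,0,0,0,1, 0,0,-0.6,0,0,0,1, 0,0,-0.3,0,0,0,1, -0.26,-0.3,0,0,0,0,1, -0.45,-0.52,0,0,0,0,1, -0.45,-0.52,0,0,0,0,1, -0.45,-0.52,0,0,0,0,1, -0.45,-0.52,0,0,0,0,1, -0.45,-0.52,0,0,0,0,1, -0.45,-0.52,0,0,0,0,1]}' | grep -E "pos|^force|open"
python3 -m inch '{"targets":[-0.3,-0.35,0,0,0,0,1, -0.1,-0.12,0.2,0,0,0,1, 0,0,0.5,0,0,0,1, 0,0,0.6,0,0,0,1, 0,0,0.5,0,0,0,1, 0,0,0.3,0,0,0,1, 0,0,0,0,0,0,1]}'
python3 - <<'E'
from h import *
from bench import r
for n in("top","side"):
    d=r.get_image(n);w=cloud(d);H,S,V=cv2.split(cv2.cvtColor(d["image"],cv2.COLOR_RGB2HSV))
    for k,c,h,rad in(("orange",(.461,.208),.101,.045),("grey",(.617,.161),.09,.045),("red",(.629,.013),.054,.035)):
        m=box(w,c,rad)&(abs(w[...,2]-h)<.006)
        q=w[m];print(n,k,circ(q[:,:2]) if len(q) else 0,len(q))
E
```

```text
position: [0.4603, 0.2079, 0.0938]
force: [0.5, 0.5, 0.2]
opening: 0.0855
position: [0.6105, 0.0362, 0.175]
force: [0.4, -0.3, 0.0]
opening: 0.0855
time_s: 33.55
position: [0.6276, 0.0148, 0.0671]
orientation: [180.0, -0.3, -179.9]
force: [-0.5, 0.5, 0.5]
opening: 0.0857
grip_force: 0.0
top orange (array([462. , 207.6]), 67.7) 77
top grey (array([618.9, 161.6]), 73.5) 84
top red 0 0
side orange (array([463. , 208.7]), 72.3) 191
side grey (array([618.7, 160.9]), 77.0) 181
side red (array([629.3,  15.3]), 48.3) 210
```

```bash
python3 -m inch '{"targets":[-0.03,-0.01,0.3,0,0,0,1, 0,0,0.4,0,0,0,1, 0,0,0.35,0,0,0,1, 0,0,0.25,0,0,0,1, 0,0,0.14,0,0,0,1, 0,0,0.04,0,0,0,1, 0,0,0,0,0,0,0.6, 0,0,0,0,0,0,0.4, 0,0,0,0,0,0,0.2, 0,0,0,0,0,0,0]}'
python3 -m inch '{"targets":[0,0,0,0,0,0,-0.2, 0,0,0,0,0,0,-0.2, 0,0,0,0,0,0,-0.2, 0,0,0,0,0,0,-0.2]}'
```

```text
time_s: 34.65
position: [0.6318, 0.0134, -0.0036]
orientation: [-180.0, 0.1, -179.9]
force: [-0.7, -1.0, 2.5]
opening: 0.0435
grip_force: 41.0
time_s: 35.05
position: [0.6318, 0.0135, -0.0034]
orientation: [-180.0, 0.1, -179.9]
force: [-0.4, -0.2, 5.5]
opening: 0.0432
grip_force: 60.1
```

```bash
python3 -m inch '{"targets":[0,0,-0.15,0,0,0,-0.2, 0,0,-0.35,0,0,0,-0.2, 0,0,-0.45,0,0,0,-0.2, 0,0,-0.4,0,0,0,-0.2, 0,0,-0.25,0,0,0,-0.2, 0.2,0.1,-0.1,0,0,0,-0.2, 0.35,0.17,0,0,0,0,-0.2, 0.45,0.22,0,0,0,0,-0.2, 0.45,0.22,0,0,0,0,-0.2, 0.45,0.22,0,0,0,0,-0.2]}' | grep -E "pos|open"
python3 -m inch '{"targets":[0.45,0.22,0,0,0,0,-0.2, 0.4,0.2,0,0,0,0,-0.2, 0.3,0.16,0,0,0,0,-0.2, 0.15,0.08,0,0,0,0,-0.2, 0,0,0.2,0,0,0,-0.2, 0,0,0.3,0,0,0,-0.2, 0,0,0.3,0,0,0,-0.2, 0,0,0.15,0,0,0,-0.2, 0,0,0,0,0,0,-0.2]}'
python3 - <<'E'
from h import *
from bench import r
d=r.get_image("side");w=cloud(d);H,S,V=cv2.split(cv2.cvtColor(d["image"],cv2.COLOR_RGB2HSV))
q=w[box(w,(.471,.0925),.05)&(w[...,2]>.03)&(w[...,2]<.12)&((H<6)|(H>174))&(S>150)]
print(q.min(0).round(3),q.max(0).round(3),circ(q[:,:2]),len(q))
E
```

```text
position: [0.534, 0.0605, 0.0798]
opening: 0.0427
time_s: 36.95
position: [0.4709, 0.0924, 0.0317]
orientation: [-180.0, -0.1, -180.0]
force: [-0.3, 0.4, -1.0]
opening: 0.0432
grip_force: 61.0
[0.448 0.069 0.04 ] [0.482 0.115 0.118] (array([466.8,  91.1]), 48.9) 132
```

Jar is over the small well. Expected contact is near rep z 0.0075.

```bash
python3 -m inch '{"targets":[0,0,0.15,0,0,0,-0.2, 0,0,0.12,0,0,0,-0.2, 0,0,0.08,0,0,0,-0.2, 0,0,0.06,0,0,0,-0.2, 0,0,0.03,0,0,0,-0.2, 0,0,0,0,0,0,-0.2]}' | grep -E "pos|^force"
python3 -m inch '{"targets":[0,0,0.02,0,0,0,-0.2, 0,0,0,0,0,0,-0.2]}' | grep -E "pos|^force"
python3 -m inch '{"targets":[0,0,0.015,0,0,0,-0.2, 0,0,0,0,0,0,-0.2]}' | grep -E "pos|^force"
```

```text
position: [0.4711, 0.0927, 0.011]
force: [0.7, -0.1, -1.3]
position: [0.4712, 0.0927, 0.0101]
force: [0.3, -0.7, -0.7]
position: [0.4712, 0.0927, 0.0093]
force: [-0.5, 0.3, -1.7]
```

```bash
python3 -m inch '{"targets":[0,0,0.02,0,0,0,-0.2, 0,0,0,0,0,0,-0.2]}' | grep -E "pos|^force"
python3 -m inch '{"targets":[0,0,0.015,0,0,0,-0.2, 0,0,0,0,0,0,-0.2]}' | grep -E "pos|^force"
```

```text
position: [0.4711, 0.0927, 0.0082]
force: [-0.5, 0.0, -0.9]
position: [0.4712, 0.0927, 0.0076]
force: [0.5, -0.7, -0.4]
```

```bash
python3 -m inch '{"targets":[0,0,0.01,0,0,0,-0.2, 0,0,0,0,0,0,-0.2]}' | grep -E "pos|^force"
python3 -m inch '{"targets":[0,0,0.01,0,0,0,-0.2, 0,0,0,0,0,0,-0.2]}' | grep -E "pos|^force"
```

```text
position: [0.4714, 0.0928, 0.0076]
force: [-0.7, -0.7, 4.9]
position: [0.4714, 0.0928, 0.0075]
force: [-2.8, 0.8, 11.6]
```

```bash
python3 -m inch '{"targets":[0,0,-0.018,0,0,0,-0.2, 0,0,0,0,0,0,0.1, 0,0,0,0,0,0,0.2, 0,0,0,0,0,0,0.5, 0,0,0,0,0,0,0.5, 0,0,0,0,0,0,0.5, 0,0,-0.1,0,0,0,0.5, 0,0,-0.3,0,0,0,0.5, 0,0,-0.5,0,0,0,0.5, 0,0,-0.6,0,0,0,0.5]}' | grep -E "pos|^force|open"
python3 -m inch '{"targets":[0,0,-0.6,0,0,0,0.5, 0,0,-0.6,0,0,0,0.5, 0,0,-0.6,0,0,0,0.5, 0,0,-0.3,0,0,0,0.5, 0.3,0,0,0,0,0,0.5, 0.4,0,0,0,0,0,0.5, 0.3,0,0,0,0,0,0.5, 0.1,0,0,0,0,0,0.5, 0,0,0,0,0,0,0.5]}'
python3 - <<'E'
from h import *
from bench import r
for n in("top","side"):
    d=r.get_image(n);w=cloud(d);cv2.imwrite(f"pics/{n}9.png",d["image"][:,:,::-1])
    for k,c,h,rad in(("orange",(.462,.208),.101,.045),("blue",(.449,-.09),.101,.04),("yel",(.4585,-.206),.065,.04),("redjar",(.471,.092),.065,.04),("grey",(.618,.161),.09,.045),("grn",(.655,-.155),.054,.035),("mug",(.607,-.29),.09,.05)):
        q=w[box(w,c,rad)&(abs(w[...,2]-h)<.006)];print(n,k,circ(q[:,:2]) if len(q) else 0,len(q))
E
```

```text
position: [0.4705, 0.0927, 0.083]
force: [-0.2, -0.3, -0.7]
opening: 0.0638
time_s: 40.7
position: [0.4154, 0.0927, 0.1874]
orientation: [-180.0, 0.0, -179.9]
force: [0.3, 0.1, 0.2]
opening: 0.0639
grip_force: 0.0
top orange (array([461.7, 207.2]), 68.1) 140
top blue (array([450. , -91.5]), 61.9) 115
top yel (array([ 460. , -207.1]), 45.4) 270
top redjar (array([469.4,  91.2]), 44.5) 263
top grey (array([618.3, 160.6]), 74.2) 138
top grn (array([ 655.6, -156.2]), 45.2) 242
top mug (array([ 607.7, -289.9]), 80.0) 187
side orange (array([461.5, 208.8]), 71.2) 180
side blue (array([450.5, -89.3]), 64.2) 260
side yel (array([ 459.7, -205.4]), 45.5) 456
side redjar (array([469. ,  92.5]), 46.6) 230
side grey (array([618.8, 160.4]), 77.0) 186
side grn (array([ 654.8, -154.1]), 45.9) 281
side mug (array([ 607.3, -288.8]), 80.4) 413
```

View pics/side9.png

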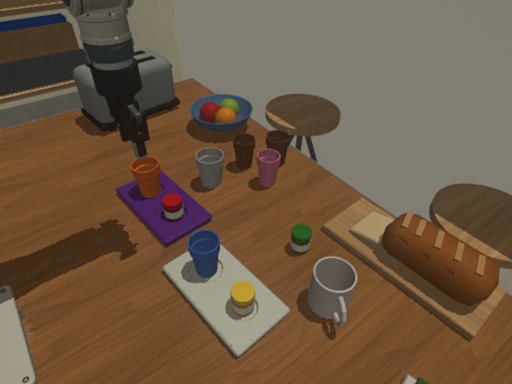

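All four pieces stand upright in their wells: orange (147,177), red (173,207), blue (205,254) and yellow (243,299). Grey, green and the mug are unmoved, so I'm handing in.

```bash
python3 -c "
from bench import r
print(r.job_done())"
```

```text
the job is handed in; nothing more can be done
None
```

The job is handed in: blue beaker and honey are on the white tray, orange beaker and strawberry jam on the purple one. All stand upright in the right wells, the rest is unmoved, it took about 41 s, and the reported tool height read about 30 mm low, so I set heights from the cameras and contact force.

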